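Spring check of a mirror mount

TASK

The laser rig's mirror mount has a new corner spring that has to be checked. Working only with the fingertips (push and press, grip nothing, keep off the mirror and the pointer), swing the transport catch off the tilt plate by its upright fin, press the thumb pad on the sprung corner until the pointer is level with the tip of the setting tab, hold it there for about a second without going well past the tab, then release it so that the plate springs back. Finally swing the catch fully home over the plate again, and leave the tools and parts lying around it where they are.

Things in the scene. Friction and masses are not known exactly. Their poses are not given: they have to be found in the camera images.
- mount: Mirror mount, fixed to the bench. Origin: centre of its underside, on the bench, midway between its two ball pivots. z up; -y points to the sprung corner and the scale, +y to the catch; -x is the side the scale is read from, roughly facing the robot (yaw within 0.35 rad). Grey base 12 mm thick: 118 mm square set cornerwise, with a 56 mm wide tongue along y from -156 to +112 mm.
- tilt (a joint): Tilt of the plate in rad: 0 = level, on its stop; grows as the -y corner is pressed down, to 0.25 at most. The preloaded spring yields from about 2.2 N on the thumb pad, plus 0.8 N per mm there; about 11 N at 24 mm of pointer drop. It springs back to 0 when let go. With the catch home, its nose stops the opposite corner from rising: the plate cannot tilt.
- press_pad (a point): Centre of the top face of the thumb pad: a dark, cross-cut steel disc 22 mm across, 4 mm proud of the plate, on the sprung corner, 54 mm from the hinge line; top 64 mm above the bench at rest. It is pressed straight down.
- pointer_tip (a point): Tip of the thin dark steel pointer arm (4 x 3 mm) that runs from the sprung corner along the mount's -y. The tip is 126 mm from the hinge line, so it falls 2.33 mm for each mm of the thumb pad; 54 mm above the bench at rest. Delicate: not to be touched.
- tab_tip (a point): Tip of the setting tab's steel cone, which points at the pointer from the outer edge of the upright aluminium scale plate (38 mm wide, top 86 mm above the bench, ruled every 2.5 mm), 3 mm beyond the pointer tip in y. It stands 8 to 24 mm below the pointer's rest height, set differently each time; not to be moved.
- setting_tab (a joint): Height setting of the tab in m: 0 = tab tip 46 mm above the bench, growing downward to 0.016. Friction holds it.
- catch (a joint): Angle of the transport catch in rad: 0 = home against its stop, nose over the plate corner at +y; grows as the catch turns counter-clockwise seen from above, stop at 1.3; clear of the plate from about 0.75. Friction holds it wherever it is left; about 1.5 N at the fin moves it.
- catch_pivot (a point): Vertical axis of the catch, at its underside 61 mm above the bench, at (0, +92 mm) of the mount. The catch is a flat steel bar 14 mm wide, 5 mm thick: its nose reaches 37 mm from the axis, its tail 46 mm the opposite way (mount +y when home) and carries the fin.
- fin_mid (a point): Middle of the upright thumb fin on the catch's tail: 10 mm thick (across the bar), 24 mm long (along it), 26 mm high (66 to 92 mm above the bench), 34 mm from the axis. With the catch home its flat faces look along the mount's x; pushed toward -x (to the robot) it opens the catch, pushed back it closes it.
- brass_drift: Bystander: brass drift, a plain round bar 14 mm thick, 130 mm long, lying behind the mount. Origin at the centre of its underside. To be left where it is.
- bolt_b: Bystander: dark bolt standing on its head, 52 mm high, in front of the mount. Origin at the centre of its underside. To be left where it is.
- bolt_c: Bystander: bright steel bolt standing on its head, 37 mm high, in front of the mount. Origin at the centre of its underside. To be left where it is.
- speed_sensor: Bystander: black speed sensor with a brass tip, 22 x 84 x 20 mm, lying in front of the mount. Origin at the centre of its underside. To be left where it is.
- torch: Bystander: black pocket torch, 116 mm long, lying beyond the scale end of the mount. Origin at the centre of its underside. To be left where it is.
- marker: Bystander: felt marker, 134 mm long, lying in front of the scale end of the mount. Origin at the centre of its underside. To be left where it is.
- plate_mid (a point): Middle of the tilt plate's top, 60 mm above the bench when level: a square aluminium plate, 106 x 106 x 10 mm, set cornerwise (corners 75 mm from the middle along the mount's x and y), hinged on the line along x through two balls under it. A knurled steel adjuster, 15 mm across, stands 15 mm above it at x = +58 and -58 mm; the mirror sits on its middle.
- mirror_mid (a point): Middle of the mirror's face: round mirror in a black ring, 58 mm across, 9 mm high, on the middle of the plate; 69 mm above the bench. Not to be touched.

How it is judged (in metres and radians):
On the way, in this order (a step that is already met when the one before it is completed fails the run):
1. the catch is swung clear of the plate, plate level (value of joint catch above 0.7 rad and value of joint tilt below 0.02 rad), for 0.2 s.
2. the pointer is held level with the setting tab (within 3 mm), pressed on the thumb pad (z of pointer_tip in the frame of tab_tip between -0.003 and 0.003 m and contact force between thumb_pad and the fingers above 0.5 N), for 0.6 s.
3. the plate is let go and has sprung back level, catch still open (value of joint tilt below 0.015 rad and value of joint catch above 0.6 rad), for 0.2 s.
At the end, for the whole second after the job is handed in: The catch is home over the plate again (within 0.12 rad of its stop, at rest) and the plate is level (within 0.015 rad); the pointer was before that held within 3 mm of the setting tab for 0.6 s with the catch open, and let spring back (value of joint catch below 0.12 rad and value of joint tilt below 0.015 rad and velocity of joint each of catch, tilt below 0.02 rad/s); the robot touches nothing.
It fails at once if the pointer is pressed more than 6 mm past the setting tab (z of pointer_tip in the frame of tab_tip below -0.006 m).
It fails at once if the catch fin is pinched from both sides (contact force between each of fin_near, fin_far and the fingers above 1.5 N).
It fails at once if the setting tab is shifted (more than 2 mm) (distance of tab_tip from where it was at the start of the episode above 0.002 m).
It fails at once if a bystander is lifted, carried or shoved (more than 15 mm) (distance of any of brass_drift, bolt_b, bolt_c, speed_sensor, torch, marker from where it was at the start of the episode above 0.015 m).
It fails at once if the mirror or the pointer is touched (contact force between mirror and the fingers above 0.5 N or contact force between mirror and the arm above 0.5 N or contact force between any of pointer_arm, pointer_cone and the fingers above 0.3 N or contact force between any of pointer_arm, pointer_cone and the arm above 0.3 N).
It also fails if it takes over 62 s, if anything falls off the work surface, if the arm or the gripper's body presses on something with over 40 N, if the wrist force passes 120 N, or if a joint passes its speed limit or range.

ROBOT

A 6-joint arm with a two-finger parallel gripper is mounted at the origin on a cart in front of the work surface, level with it; the furniture and walls round the work are solid. World frame = base frame: x ahead of the robot, y to its left, z up, the work surface at z = 0. Lengths are in m, angles in degrees, forces in N, time in s.
With the tool pointing down it reaches from about 0.4 to 0.825 m from the base axis. Payload 7 kg.
Tool frame: the origin (TCP) lies at the centre of the arm's flange, where the gripper is bolted on; the fingertips stand 178 mm ahead of it and the grasp point (between the pads) lies 159 mm ahead of it (tip_reach is the distance from the TCP to the fingertips, in m); z points along the fingers, y is the line along which they close (so a half turn about z gives the same grasp; the last joint's range is limited). The gripper opens to 88 mm and grips with 3 to 60 N. Pads are 19 mm wide; open, the fingers measure 130 mm over their backs; the gripper's body (78 mm by 193 mm) begins 47 mm behind the grasp point.
Start: joints at [-50.758, 20.546, 0.682, 0, -70.136, -16.507], TCP at [0.261, -0.623, 0.405] pointing down, gripper open.
Joint ranges: [-176.03, 176.03], [-82.01, 121.73], [-58.28, 71.71], [-173.87, 95.51], [-174.79, -0.11], [-173.66, 173.66]. Speed limits (degrees/s): [136.94, 136.94, 172.46, 180, 180, 180].

INTERFACE

Orientations are given as [roll, pitch, yaw] about the fixed x, y, z axes, in that order (R = Rz(yaw) Ry(pitch) Rx(roll)).
In Python, from plant import * gives the robot as it stands.
- The arm moves only by the shell command python3 -m handwheel 'ROWS'. ROWS is JSON, a list of rows, each a list of 7 numbers: the opening, from -1 (shut) to 1 (fully open), then the shift along the tool's x, y, z as a fraction of full scale, then the turn, a rotation vector about the tool's x, y, z as a fraction of full scale. A call has 1 to 5 rows; each row shifts and turns the commanded pose from where the row before left it, along the tool's axes as they then stand; what a row does not reach is not made up. Full scale, the value 1, is 0.025 m for a shift and 6 degrees for a turn. A row lasts 1/8 s, in which the tool goes at most 62.5 mm and 10.7 degrees, less where a joint would pass 70% of its speed; a pose out of reach is approached as far as the arm can. A call with a number of a shift or a turn outside -1 to 1 is refused whole. A call with a gripper value outside its range is refused whole. The fingers move at their own pace and stop on an object; the grip force is fixed at half the most. Time passes only in rows, so rows that do not move let the fingers close. It gives the time, the measured TCP pose, the force, the opening and the grip force at its end, in the units of the state.
- get_obs(): the state, without advancing time (a new reading comes with each control period).
- snapshot(name): name is "scene" or "top" or "wrist"; returns a dict with "color" (480x640x3 uint8, red, green, blue), "fx", "fy", "cx", "cy" (pixels), "R" (3x3) and "t" (3): a world point X has camera coordinates R X + t; the wrist camera has in their place "tool_from_camera" (4x4, takes a point from camera to tool coordinates, whose origin is the TCP and whose axes are the flange's). Camera axes: x right, y down, z forward; pixel columns grow to the right and rows downward; lengths in m; the calibration is good to about 2 mm. A picture is of the moment at which its call begins: read the wrist's pose just before it. There is no depth.
- close_job(): hands the job in; it is judged then, once.
The state is a dict: "clock": time; "joint_pos": joint angles; "qvel": joint speeds; "tau": joint torques, N m; "tool_pos": TCP position; "orientation": TCP orientation; "force": force on the tool from outside, world axes, zero at the start; "moment": the same for the moment, N m; "opening": finger opening in m; "gripper_force": force on a finger pad.
Only numpy, scipy, OpenCV 4.12 (cv2) and the standard library are available. Lean on these libraries where they do the work, as an engineer would, in place of code of your own. Each camera call takes 0.05 s, during which the arm holds its last target. There are 200 camera calls.

## Working session

There is one attempt and no reset: what is moved stays moved. The work goes in short steps, Python scripts to look and compute and a shell command to move; the robot and the scene stay as the last step left them, time stands still between calls to the robot, and variables do not carry over. Pictures are saved under pics/ and viewed, at most 10 in all, crops included, and the job is handed in when it is done.

```bash
mkdir -p pics
python3 - <<'E'
from plant import *
import cv2
for n in ("scene","top"):
    s=snapshot(n); cv2.imwrite(f"pics/{n}0.png",s["color"][:,:,::-1]); print(n,s["fx"],s["cx"],s["cy"],s["R"],s["t"])
print(get_obs())
E
```

```text
scene 602.5529441347526 320.58031109792006 237.2237627299516 [[ 0.75296795 -0.65801043 -0.00784427]
 [-0.41480888 -0.46534866 -0.78191062]
 [ 0.51085503  0.59200751 -0.6233412 ]] [-0.37520465  0.30468275  0.65854742]
top 491.2469898712297 317.7266119231401 236.0989173914745 [[ 0.01245132 -0.99980748  0.01516454]
 [-0.99502168 -0.01388854 -0.09868623]
 [ 0.09887784 -0.01386028 -0.99500305]] [0.04728699 0.5408364  0.88925619]
{'clock': 0.1, 'joint_pos': array([-5.07581286e+01,  2.05881630e+01,  6.37880923e-01, -1.69935104e-02,
       -7.01360290e+01, -1.65080560e+01]), 'qvel': array([-0.01578172, -0.09140354,  0.14936951,  0.12638482,  0.03392327,
        0.0186768 ]), 'tau': array([-2.99257845e-04, -5.84163916e+01,  2.93750685e+01,  7.01546252e+00,
        1.01826258e-02, -7.49711035e-05]), 'tool_pos': array([ 0.26079301, -0.62239431,  0.40380044]), 'orientation': array([ 1.79912707e+02, -9.21023637e-03, -1.57271964e+02]), 'force': array([-0.06733964,  0.76042172, -0.05667273]), 'moment': array([-0.0227558 ,  0.00939132,  0.0323338 ]), 'gripper_force': 0.0, 'opening': 0.08791384469675026}
```

View pics/top0.png

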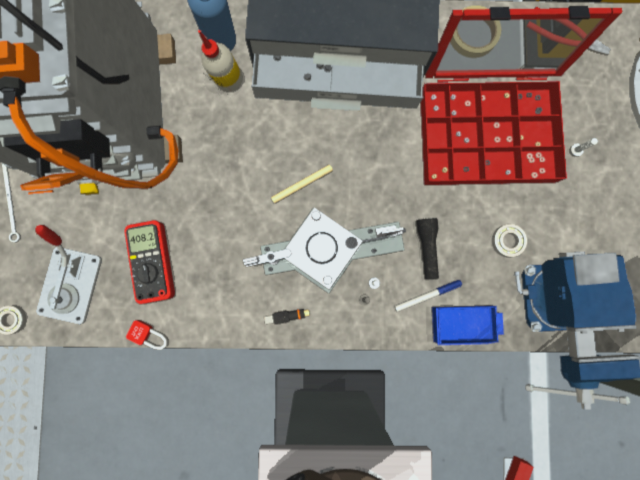

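View pics/scene0.png

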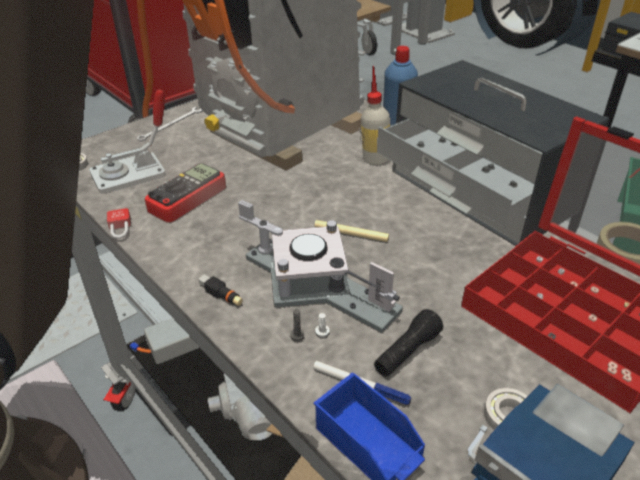

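The top view shows the mount around (322,247), the pad at (351,242), and the catch fin near (250,262). The scale is at (390,230). I'll enlarge both views.

```bash
cat > h.py <<'E'
from plant import *
import cv2, numpy as np
def ray(s,u,v,z):
    R,t=np.array(s["R"]),np.array(s["t"]); c=-R.T@t
    d=R.T@np.array([(u-s["cx"])/s["fx"],(v-s["cy"])/s["fy"],1]); return c+d*(z-c[2])/d[2]
def proj(s,X):
    p=np.array(s["R"])@X+np.array(s["t"]); return p[0]/p[2]*s["fx"]+s["cx"],p[1]/p[2]*s["fy"]+s["cy"]
E
python3 - <<'E'
from h import *
s=snapshot("top")
m=ray(s,322,247,.069);p=ray(s,351,242,.064);print(m,p,np.linalg.norm(p-m))
d=m-p;print("yaw",np.degrees(np.arctan2(d[1],d[0]))-90)
a=cv2.imread("pics/top0.png")[195:305,230:420]; a=cv2.resize(a,None,fx=4,fy=4,interpolation=2)[:, :760]
b=cv2.imread("pics/scene0.png")[190:345,230:420]
cv2.imwrite("pics/a.png",a);cv2.imwrite("pics/b.png",cv2.resize(b,None,fx=3.8,fy=3.8,interpolation=2))
E
```

```text
[0.51661474 0.04719784 0.069     ] [ 0.52666324 -0.00463559  0.064     ] 0.05303467151183451
yaw 10.971352205528035
```

View pics/a.png

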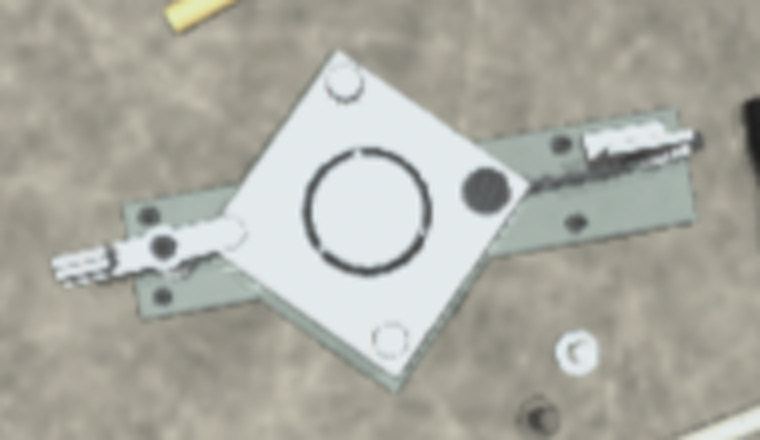

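View pics/b.png

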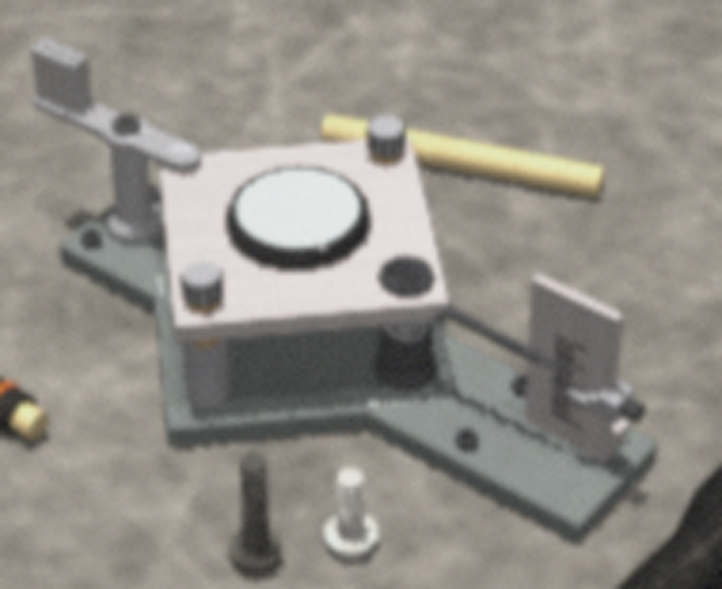

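Crop a (offset 230,195, x4) shows the pad at (486,191), the mirror at (368,211), the catch screw at (163,247) and the fin top at about (85,265). Crop b shows the pointer tip above the tab cone on the scale. Next I'll fit the pose.

```bash
cat >> h.py <<'E'
from scipy.optimize import least_squares
from scipy.spatial.transform import Rotation as Rot
MX,MY,PSI=0,0,0
def w(x,y,z):
    c,s_=np.cos(PSI),np.sin(PSI); return np.array([MX+c*x-s_*y,MY+s_*x+c*y,z])
def go(x,y,ztip,pitchrel=0):
    """rows needed (in units) to bring the fingertip centre to mount x,y, tip height; tool y along mount x"""
    o=get_obs(); R=Rot.from_euler("xyz",o["orientation"],degrees=True); Rt=Rot.from_euler("xyz",[180,0,np.degrees(PSI)-90],degrees=True)
    d=w(x,y,ztip+.178)-o["tool_pos"]
    print("t",o["clock"],"tool shift units in target axes",np.round(Rt.inv().apply(d)/.025,2),"now axes",np.round(R.inv().apply(d)/.025,2),"turn units",np.round(np.degrees((R.inv()*Rt).as_rotvec())/6,2),"F",np.round(o["force"],1))
E
python3 - <<'E'
import h; from h import *
s=snapshot("top")
P=[((0,-54,64),(486,191)),((0,0,69),(368,211)),((0,92,68),(163,247)),((0,126,92),(85,265)),((58,0,75),(345,80)),((-58,0,75),(391,338))]
def f(q):
    h.MX,h.MY,h.PSI=q; return np.ravel([np.array(proj(s,w(*np.array(a)/1e3)))-(230-.375+b[0]/4,195-.375+b[1]/4) for a,b in P])
r=least_squares(f,[.516,.047,.19],loss="soft_l1"); print(r.x,np.round(r.fun.reshape(-1,2),1))
open("h.py","a").write("MX,MY,PSI=%.5f,%.5f,%.5f\n"%tuple(r.x))
h.MX,h.MY,h.PSI=r.x
go(0,.118,.15)
c=snapshot("scene")
for n,X in dict(pad=(0,-.054,.064),ptr=(0,-.126,.054),t46=(0,-.129,.046),t30=(0,-.129,.030),fin=(0,.126,.092)).items():
    u,v=proj(c,w(*X)); print(n,round(u,1),round(v,1),"crop",round((u-230)*3.8),round((v-190)*3.8))
E
```

```text
[0.51606383 0.04776151 0.19963455] [[ 0.2 -0.4]
 [ 0.1 -0.1]
 [ 0.2  0.6]
 [-0.9 -1.1]
 [-0.2  0.3]
 [ 0.6  0.4]]
t 0.2 tool shift units in target axes [-28.97 -15.32   3.04] now axes [-20.7   25.41   3.07] turn units [ 1.000e-02  1.000e-02 -1.312e+01] F [ 0.8  0.3 -0.5]
pad 337.2 263.5 crop 407 279
ptr 378.0 288.8 crop 562 375
t46 379.5 293.7 crop 568 394
t30 378.9 301.7 crop 566 425
fin 245.5 205.2 crop 59 58
```

```bash
H="python3 -m handwheel"
$H '[[0,-0.8,1,0,0,0,0],[0,-0.8,1,0,0,0,0],[0,-0.8,1,0,0,0,0],[0,-0.8,1,0,0,0,0],[0,-0.8,1,0,0,0,0]]'
$H '[[0,-0.8,1,0,0,0,0],[0,-0.8,1,0,0,0,0],[0,-0.8,1,0,0,0,0],[0,-0.8,1,0,0,0,0],[0,-0.8,1,0,0,0,0]]'
$H '[[0,-0.8,1,0,0,0,0],[0,-0.8,1,0,0,0,0],[0,-0.8,1,0,0,0,0],[0,-0.8,1,0,0,0,0],[0,-0.8,1,0,0,0,0]]'
$H '[[0,-0.8,1,0,0,0,0],[0,-0.8,1,0,0,0,0],[0,-0.8,1,0,0,0,0],[0,-0.8,1,0,0,0,0],[0,-0.8,1,0,0,0,0]]'
$H '[[0,-0.8,1,0,0,0,0],[0,-0.8,1,0,0,0,0],[0,-0.8,1,0,0,0,0],[0,-0.8,1,0,0,0,0],[0,-0.8,1,0,0,0,0]]'
$H '[[0,0,0,0,0,0,-1],[0,0,0,0,0,0,-1],[0,0,0,0,0,0,-1],[0,0,0,0,0,0,-1],[0,0,0,0,0,0,-1]]'
$H '[[0,0,0,0,0,0,-1],[0,0,0,0,0,0,-1],[0,0,0,0,0,0,-1],[0,0,0,0,0,0,-1],[0,0,0,0,0,0,-1]]'
$H '[[0,0,0,0,0,0,-1],[0,0,0,0,0,0,-1],[0,0,0,0,0,0,-1],[0,0,0,0,0,0,-0.1],[0,0,0,0,0,0,0]]'
python3 -c "
from h import *
go(0,.118,.15);print(get_obs()['opening'],get_obs()['joint_pos'])"
```

```text
clock: 0.88
tool_pos: [0.3049, -0.4676, 0.4046]
orientation: [-180.0, 0.0, -157.3]
force: [0.5, 0.2, 0.3]
opening: 0.0455
gripper_force: 0.0
clock: 1.5
tool_pos: [0.3488, -0.3137, 0.4047]
orientation: [-180.0, 0.0, -157.3]
force: [-0.1, -0.9, -0.2]
opening: 0.0437
gripper_force: 0.0
clock: 2.12
tool_pos: [0.3926, -0.1597, 0.4048]
orientation: [-180.0, 0.0, -157.3]
force: [0.1, -0.0, -0.4]
opening: 0.044
gripper_force: 0.0
clock: 2.75
tool_pos: [0.4366, -0.0058, 0.4048]
orientation: [180.0, 0.0, -157.3]
force: [1.3, -0.6, 0.5]
opening: 0.0436
gripper_force: 0.0
clock: 3.38
tool_pos: [0.4805, 0.1482, 0.4048]
orientation: [180.0, 0.0, -157.3]
force: [-0.2, -0.3, 1.7]
opening: 0.0437
gripper_force: 0.0
clock: 4.0
tool_pos: [0.4804, 0.1471, 0.4047]
orientation: [180.0, 0.0, -127.1]
force: [0.1, 0.9, 0.9]
opening: 0.0442
gripper_force: 0.0
clock: 4.62
tool_pos: [0.4804, 0.1471, 0.4047]
orientation: [180.0, 0.0, -97.1]
force: [0.8, 0.1, 0.5]
opening: 0.0438
gripper_force: 0.0
clock: 5.25
tool_pos: [0.4804, 0.1471, 0.4047]
orientation: [180.0, 0.0, -78.8]
force: [0.6, -0.1, -0.3]
opening: 0.0437
gripper_force: 0.0
t 5.25 tool shift units in target axes [-0.54 -0.61  3.07] now axes [-0.55 -0.61  3.07] turn units [ 0.    0.   -0.04] F [ 0.6 -0.1 -0.3]
0.043692467585938304 [ 3.94652095e+01  4.13887627e+00 -2.06280879e+01 -1.26628685e-03
 -6.52328164e+01 -2.82473464e+01]
```

```bash
H="python3 -m handwheel"
$H '[[0,-0.55,-0.6,1,0,0,0],[0,0,0,1,0,0,0],[0,0,0,1,0,0,0],[0,0,0,0,0,0,0],[0,0,0,0,0,0,0]]'
python3 - <<'E'
from h import *
go(0,.120,.074); o=get_obs(); s=snapshot("wrist"); cv2.imwrite("pics/w1.png",s["color"][:,:,::-1])
T=np.array(s["tool_from_camera"]); R=Rot.from_euler("xyz",o["orientation"],degrees=True)
print(T, s["fx"])
for n,X in dict(fin=(0,.126,.092),pivot=(0,.092,.066),pad=(0,-.054,.064),ptr=(0,-.126,.054),t40=(0,-.129,.04)).items():
    p=np.linalg.inv(T)@np.r_[R.inv().apply(w(*X)-o["tool_pos"]),1]; print(n,p[0]/p[2]*s["fx"]+s["cx"],p[1]/p[2]*s["fy"]+s["cy"])
E
```

```text
clock: 5.88
tool_pos: [0.4928, 0.1638, 0.3306]
orientation: [-179.9, 0.0, -78.7]
force: [-0.1, 0.1, 0.1]
opening: 0.044
gripper_force: 0.0
t 5.875 tool shift units in target axes [-0.07  0.01  3.14] now axes [-0.07  0.01  3.14] turn units [-0.01  0.   -0.02] F [-0.1  0.1  0.1]
[[-8.42607972e-04 -9.52113194e-01 -3.05744594e-01  8.30095737e-02]
 [ 9.99999520e-01 -9.55194825e-04  2.18633556e-04  1.11333244e-03]
 [-5.00209547e-04 -3.05744263e-01  9.52113541e-01  1.94337547e-02]
 [ 0.00000000e+00  0.00000000e+00  0.00000000e+00  1.00000000e+00]] 405.3765453887818
fin 312.09413561855644 271.3542694312663
pivot 312.0139826886387 204.26539630973403
pad 310.91897811853926 -74.82557899368348
ptr 310.3360178165147 -243.32411809102015
t40 310.5033239663371 -228.4934841498646
```

View pics/w1.png

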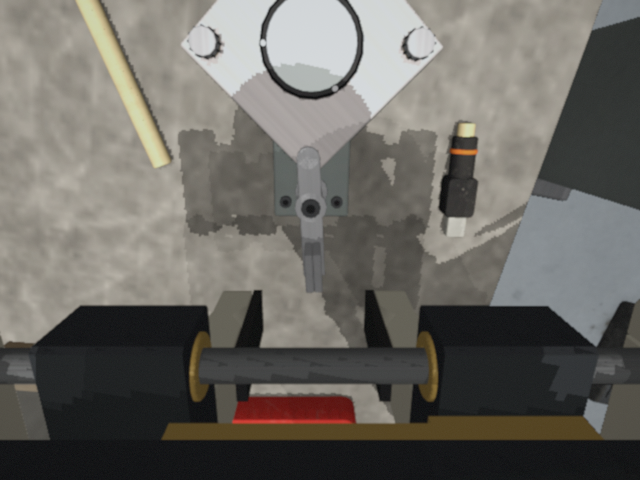

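The wrist view shows the fin at (313,270) and the pivot at (310,207), both where predicted and between the fingers. Descend and open the catch; tool +y is mount -x.

```bash
H="python3 -m handwheel"
$H '[[0,-0.05,0,0.8,0,0,0],[0,0,0,0.8,0,0,0],[0,0,0,0.8,0,0,0],[0,0,0,0.7,0,0,0],[0,0,0,0,0,0,0]]'
$H '[[0,0,0.3,0,0,0,0],[0,0,0.3,0,0,0,0],[0,0,0.2,0,0,0,0],[0,0,0.2,0,0,0,0],[0,0,0.2,0,0,0,0]]'
$H '[[0,0,0.2,0,0,0,0],[0,0,0.2,0,0,0,0],[0,0,0,0,0,0,0]]'
python3 - <<'E'
from h import *
go(0,.120,.074); s=snapshot("scene"); a=s["color"][180:330,210:410,::-1]; t=snapshot("top")["color"][180:330,210:410,::-1]
cv2.imwrite("pics/c1.png",np.hstack([cv2.resize(x,(400,300),interpolation=2) for x in (a,t)]))
E
```

```text
clock: 6.55
tool_pos: [0.4922, 0.1647, 0.2522]
orientation: [180.0, -0.0, -78.7]
force: [-0.3, 0.5, -0.1]
opening: 0.0438
gripper_force: 0.0
clock: 7.18
tool_pos: [0.463, 0.1588, 0.2527]
orientation: [-179.9, -0.0, -78.6]
force: [7.6, -3.5, 0.3]
opening: 0.0443
gripper_force: 2.9
clock: 7.55
tool_pos: [0.4528, 0.1569, 0.2524]
orientation: [-180.0, 0.0, -78.7]
force: [1.3, 1.1, 1.0]
opening: 0.044
gripper_force: 0.6
t 7.55 tool shift units in target axes [-0.02 -1.62  0.01] now axes [-0.02 -1.62  0.01] turn units [-0.    0.   -0.02] F [1.3 1.1 1. ]
```

View pics/c1.png

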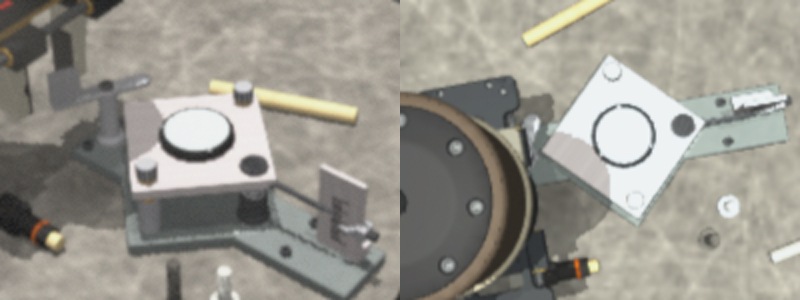

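The catch stands well open: the nose at (148,80) in the left half points away from the plate. Lift off, close the fingers and go over the pad.

```bash
H="python3 -m handwheel"
$H '[[0,0,-0.25,0,0,0,0],[0,0,0,-0.8,0,0,0],[0,0,0,-0.8,0,0,0],[-1,0,0,-0.6,0,0,0],[-1,0,-0.45,0,0,0,0]]'
$H '[[-1,1,-0.5,0,0,0,0],[-1,1,-0.4,0,0,0,0],[-1,1,0,0,0,0,0],[-1,1,0,0,0,0,0],[-1,1,0,0,0,0,0]]'
$H '[[-1,1,0,0,0,0,0],[-1,1,0,0,0,0,0],[-1,0,0,0,0,0,0],[-1,0,0,0,0,0,0]]'
python3 - <<'E'
from h import *
go(0,-.056,.070); im=[snapshot("scene")["color"] for _ in range(8)]; a=np.mean(im,0).astype(np.uint8)[270:320,350:410,::-1]
cv2.imwrite("pics/tab.png",cv2.resize(a,(720,600),interpolation=2))
s=snapshot("scene"); P=lambda *X:(np.array(proj(s,w(*X)))-(350,270)+.5)*12
for x in np.linspace(0,.25,6): print("ptr z",.054-.126*np.sin(x),P(0,-.126*np.cos(x),.054-.126*np.sin(x)))
for z in (.046,.038,.030): print("tab",z,P(0,-.129,z))
c=snapshot("scene")
for f in (.9,1.1,1.25): print("nose",f,proj(c,w(.037*np.sin(f),.092-.037*np.cos(f),.066)))
E
```

```text
clock: 8.28
tool_pos: [0.4704, 0.1605, 0.3082]
orientation: [-179.9, 0.1, -78.6]
force: [0.2, 0.0, 0.3]
opening: 0.0292
gripper_force: 0.0
clock: 8.9
tool_pos: [0.5173, 0.0413, 0.3061]
orientation: [179.9, -0.0, -78.7]
force: [-0.1, 0.5, 0.4]
opening: 0.0002
gripper_force: 0.0
clock: 9.4
tool_pos: [0.5268, -0.0067, 0.3064]
orientation: [179.9, 0.0, -78.7]
force: [-0.7, 0.1, -0.6]
opening: 0.0005
gripper_force: 0.0
t 9.4 tool shift units in target axes [ 0.02 -0.01  2.34] now axes [ 0.02 -0.01  2.34] turn units [ 0.01  0.   -0.02] F [-0.7  0.1 -0.6]
ptr z 0.054 [341.86921261 231.30038272]
ptr z 0.04770262467189453 [338.03010376 269.30726168]
ptr z 0.04142098950249965 [332.0251948  305.76289454]
ptr z 0.035170795308326494 [323.90314392 340.5819152 ]
ptr z 0.028967664319822287 [313.71863887 373.68697524]
ptr z 0.02282710113393011 [301.53185414 405.00873257]
tab 0.046 [359.58701819 290.76941082]
tab 0.038 [356.03782952 339.14986794]
tab 0.03 [352.52932928 386.97568432]
nose 0.9 (np.float64(285.5866134956877), np.float64(222.4976987970135))
nose 1.1 (np.float64(284.2162205052956), np.float64(219.88826609940523))
nose 1.25 (np.float64(282.63932973766396), np.float64(218.10416780280346))
```

View pics/tab.png

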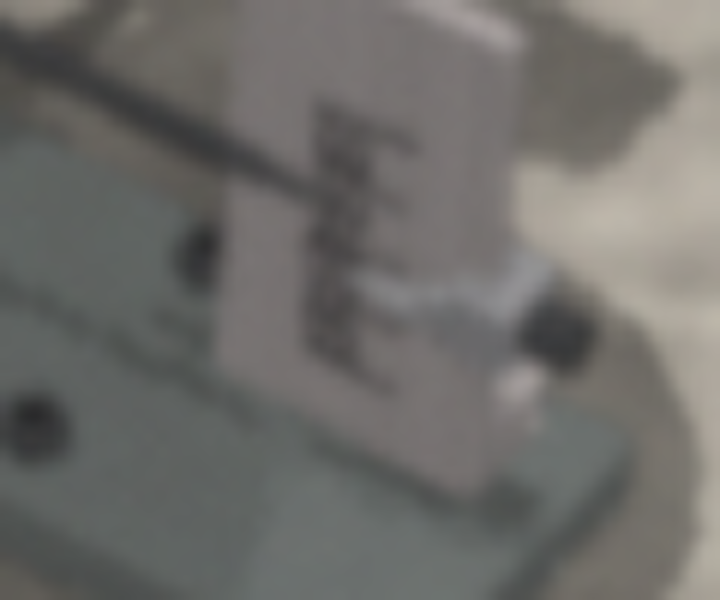

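The picture shows the pointer tip at about (335,206) and the tab tip at about (352,280). That puts the tab roughly 10 mm below rest. Find contact by force.

```bash
H="python3 -m handwheel"
$H '[[-1,0,0,0.7,0,0,0],[-1,0,0,0.7,0,0,0],[-1,0,0,0.7,0,0,0],[-1,0,0,0.36,0,0,0],[-1,0,0,0,0,0,0]]'
$H '[[-1,0,0,0.04,0,0,0],[-1,0,0,0,0,0,0]]' | grep -E "pos|force"
$H '[[-1,0,0,0.04,0,0,0],[-1,0,0,0,0,0,0]]'| grep -E "pos|force"
$H '[[-1,0,0,0.04,0,0,0],[-1,0,0,0,0,0,0]]'| grep -E "pos|force"
$H '[[-1,0,0,0.04,0,0,0],[-1,0,0,0,0,0,0]]'| grep -E "pos|force"
```

```text
clock: 10.52
tool_pos: [0.5265, -0.0068, 0.2453]
orientation: [179.9, -0.0, -78.7]
force: [0.2, -0.0, -0.3]
opening: 0.0003
gripper_force: 0.0
tool_pos: [0.5268, -0.0067, 0.2452]
force: [-0.5, 0.3, -0.0]
gripper_force: 0.0
tool_pos: [0.5266, -0.0068, 0.2438]
force: [-0.1, 0.5, -0.9]
gripper_force: 0.0
tool_pos: [0.5266, -0.0068, 0.2426]
force: [1.0, 0.3, -0.0]
gripper_force: 0.0
tool_pos: [0.5266, -0.0069, 0.2418]
force: [-0.6, -1.6, 3.4]
gripper_force: 1.5
```

```bash
H="python3 -m handwheel"
$H '[[-1,0,0,0.05,0,0,0],[-1,0,0,0.05,0,0,0],[-1,0,0,0.03,0,0,0],[-1,0,0,0,0,0,0]]' | grep -E "pos|force"
python3 - <<'E'
from h import *
print(get_obs()["clock"],get_obs()["force"],get_obs()["tool_pos"])
im=[snapshot("scene")["color"] for _ in range(12)]; print(get_obs()["force"]); a=np.mean(im,0)[275:305,365:405,::-1].clip(0,255)
a=((a-30)*1.4).clip(0,255).astype(np.uint8)
cv2.imwrite("pics/press1.png",cv2.resize(a,(800,600),interpolation=cv2.INTER_CUBIC))
E
```

```text
tool_pos: [0.5267, -0.0073, 0.2388]
force: [-0.9, -5.5, 6.6]
gripper_force: 3.4
12.025 [-0.9405     -5.45512649  6.58633755] [ 0.52672052 -0.00729722  0.23879637]
[-0.44859198 -4.47309392  7.41398082]
```

View pics/press1.png

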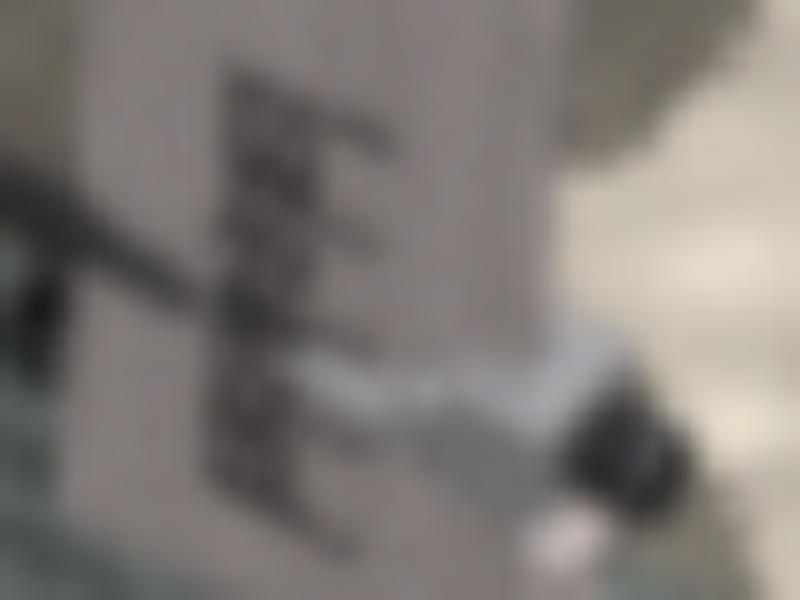

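At 20x the pointer's line passes v≈330 where level with the tab would be about 339, so it is 0.5-1 mm high. Ease down slightly and hold.

```bash
H="python3 -m handwheel"
$H '[[-1,0,0,0.016,0,0,0],[-1,0,0,0,0,0,0],[-1,0,0,0,0,0,0],[-1,0,0,0,0,0,0],[-1,0,0,0,0,0,0]]' | grep -E "pos|force"
$H '[[-1,0,0,0,0,0,0],[-1,0,0,0,0,0,0],[-1,0,0,0,0,0,0],[-1,0,0,0,0,0,0],[-1,0,0,0,0,0,0]]' | grep -E "pos|force"
python3 - <<'E'
from h import *
im=[snapshot("scene")["color"] for _ in range(12)]; a=np.mean(im,0)[275:305,365:405,::-1]
a=((a-30)*1.4).clip(0,255).astype(np.uint8)
cv2.imwrite("pics/press2.png",cv2.resize(a,(800,600),interpolation=cv2.INTER_CUBIC)); print(get_obs()["force"],get_obs()["tool_pos"])
E
```

```text
tool_pos: [0.5268, -0.0073, 0.2385]
force: [0.3, -4.6, 7.2]
gripper_force: 3.6
tool_pos: [0.5267, -0.0073, 0.2385]
force: [-1.0, -5.2, 6.8]
gripper_force: 3.6
[-1.19784401 -4.89023588  6.58626239] [ 0.5267395  -0.00734808  0.23848291]
```

View pics/press2.png

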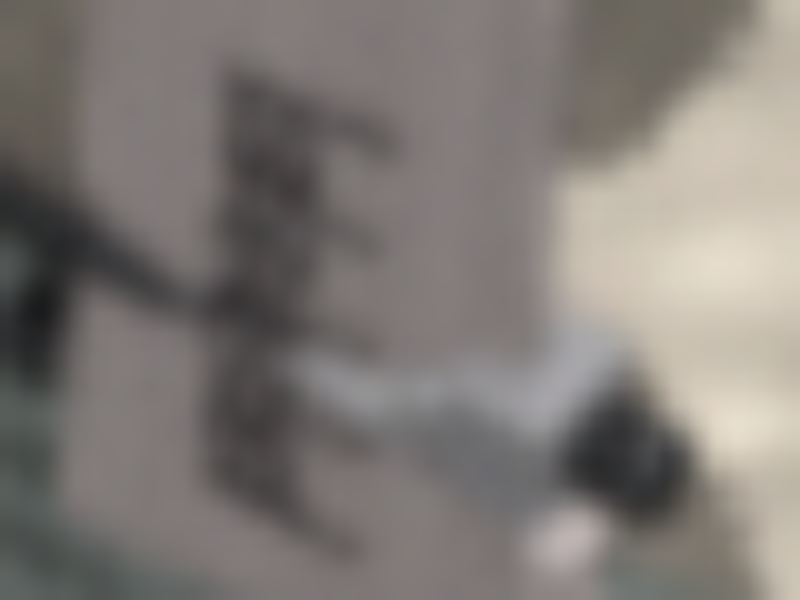

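The pointer is now practically level with the tab, at most a fraction of a mm high. I'll add a small press to bracket it, hold, then release.

```bash
H="python3 -m handwheel"
$H '[[-1,0,0,0.02,0,0,0],[-1,0,0,0,0,0,0],[-1,0,0,0,0,0,0],[-1,0,0,0,0,0,0],[-1,0,0,0,0,0,0]]' | grep -E "pos|force"
$H '[[-1,0,0,0,0,0,0],[-1,0,0,0,0,0,0],[-1,0,0,0,0,0,0],[-1,0,0,0,0,0,0]]' | grep -E "pos|force"
$H '[[-1,0,0,-0.1,0,0,0],[-1,0,0,-0.1,0,0,0],[-1,0,0,-0.2,0,0,0],[-1,0,0,-0.8,0,0,0],[-1,0,0,-1,0,0,0]]' | grep -E "pos|force"
$H '[[-1,0,0,-0.8,0,0,0],[-1,0,0,0,0,0,0],[-1,0,0,0,0,0,0]]' | grep -E "pos|force"
python3 -c "
from h import *
go(-.034,.108,.074)"
```

```text
tool_pos: [0.5268, -0.0074, 0.238]
force: [-1.2, -6.1, 7.5]
gripper_force: 3.9
tool_pos: [0.5268, -0.0074, 0.238]
force: [-1.7, -5.3, 6.5]
gripper_force: 3.9
tool_pos: [0.5264, -0.0066, 0.2926]
force: [0.2, -0.5, 0.4]
gripper_force: 0.0
tool_pos: [0.5263, -0.0067, 0.312]
force: [0.1, -0.1, -0.1]
gripper_force: 0.0
t 16.6 tool shift units in target axes [-6.54  1.33  2.4 ] now axes [-6.53  1.34  2.4 ] turn units [ 0.01  0.   -0.02] F [ 0.1 -0.1 -0.1]
```

```bash
H="python3 -m handwheel"
$H '[[-1,-1,0,0,0,0,0],[-1,-1,0,0,0,0,0],[-1,-1,0.3,0,0,0,0],[-1,-1,0.3,0,0,0,0],[0.2,-1,0.3,0,0,0,0]]' | grep -E "pos|force"
$H '[[0.2,-1,0.3,0,0,0,0],[0.2,-0.55,0.14,0,0,0,0],[0.2,0,0,0,0,0,0],[0.2,0,0,0,0,0,0],[0.2,0,0,0,0,0,0]]' | grep -E "pos|opening"
$H '[[0.2,0,0,0.7,0,0,0],[0.2,0,0,0.7,0,0,0],[0.2,0,0,0.7,0,0,0],[0.2,0,0,0.3,0,0,0],[0.2,0,0,0,0,0,0]]' | grep -E "pos|force"
python3 -c "
from h import *
go(.021,.122,.074)"
```

```text
tool_pos: [0.4793, 0.112, 0.3115]
force: [0.8, -0.2, -1.0]
gripper_force: 0.0
tool_pos: [0.4618, 0.1467, 0.3123]
opening: 0.0512
tool_pos: [0.4617, 0.1469, 0.2523]
force: [-0.4, 1.3, 1.4]
gripper_force: 0.0
t 18.475 tool shift units in target axes [-0.56 -2.19  0.01] now axes [-0.57 -2.18  0.01] turn units [ 0.01 -0.01 -0.02] F [-0.4  1.3  1.4]
```

```bash
H="python3 -m handwheel"
$H '[[0.2,0,-0.3,0,0,0,0],[0.2,0,-0.3,0,0,0,0],[0.2,0,-0.2,0,0,0,0],[0.2,-0.1,-0.2,0,0,0,0],[0.2,-0.1,-0.2,0,0,0,0]]' | grep -E "pos|force"
$H '[[0.2,-0.1,-0.2,0,0,0,0],[0.2,-0.1,-0.2,0,0,0,0],[0.2,-0.1,-0.2,0,0,0,0],[0.2,-0.06,-0.2,0,0,0,0],[0.2,0,0,0,0,0,0]]' | grep -E "pos|force"
$H '[[0.2,0,-0.1,0,0,0,0],[0.2,0,0,0,0,0,0]]' | grep -E "pos|force"
python3 -c "
from h import *
go(.021,.122,.074)"
```

```text
tool_pos: [0.4861, 0.1567, 0.2513]
force: [-27.7, 9.5, 6.2]
gripper_force: 12.5
tool_pos: [0.5086, 0.1709, 0.2526]
force: [-0.2, -0.2, -0.2]
gripper_force: 0.0
tool_pos: [0.5105, 0.1711, 0.2526]
force: [0.3, -0.6, -0.9]
gripper_force: 0.2
t 19.975 tool shift units in target axes [ 0.   -0.08  0.02] now axes [ 0.   -0.08  0.02] turn units [-0.    0.   -0.02] F [ 0.3 -0.6 -0.9]
```

```bash
H="python3 -m handwheel"
$H '[[0.2,0,-0.08,0,0,0,0],[0.2,0,0,0,0,0,0]]' | grep -E "pos|force"
python3 - <<'E'
from h import *
s=snapshot("scene"); a=s["color"][180:330,210:410,::-1]; t=snapshot("wrist")["color"][:,:,::-1]
cv2.imwrite("pics/c2.png",np.hstack([cv2.resize(x,(400,300),interpolation=2) for x in (a,t)]))
E
```

```text
tool_pos: [0.5124, 0.1716, 0.2526]
force: [-0.9, 0.1, 0.4]
gripper_force: 0.4
```

View pics/c2.png

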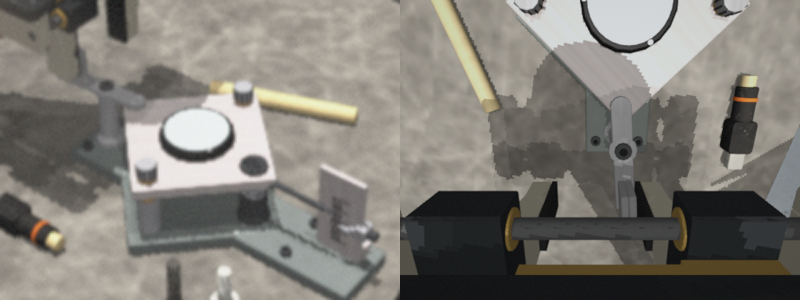

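The catch is nearly home, with its nose over the plate at (620,100) and the fin at (627,205), a few degrees short. Push on gently until the stop is felt.

```bash
H="python3 -m handwheel"
for i in 1; do
$H '[[0.2,0,-0.05,0,0,0,0],[0.2,0,0,0,0,0,0]]' | grep -E "pos|force"
$H '[[0.2,0,-0.05,0,0,0,0],[0.2,0,0,0,0,0,0]]' | grep -E "pos|force"
$H '[[0.2,0,-0.05,0,0,0,0],[0.2,0,0,0,0,0,0]]' | grep -E "pos|force"
done
python3 -c "
from h import *
go(.021,.122,.074)"
```

```text
tool_pos: [0.5135, 0.1719, 0.2525]
force: [-0.9, 0.8, 0.4]
gripper_force: 0.6
tool_pos: [0.5148, 0.1721, 0.2525]
force: [-0.8, 0.9, -1.0]
gripper_force: 0.5
tool_pos: [0.5156, 0.1723, 0.2524]
force: [-4.4, 1.6, 2.1]
gripper_force: 2.0
t 21.075 tool shift units in target axes [0.01 0.13 0.02] now axes [0.01 0.13 0.02] turn units [ 0.01 -0.   -0.02] F [-4.4  1.6  2.1]
```

```bash
H="python3 -m handwheel"
$H '[[0.2,0,-0.06,0,0,0,0],[0.2,0,0,0,0,0,0]]' | grep -E "pos|force"
$H '[[0.2,0,0.5,0,0,0,0],[0.2,0,0,-0.8,0,0,0],[0.2,0,0,-1,0,0,0],[0.2,0,0,-1,0,0,0],[0.2,0,0,0,0,0,0]]' | grep -E "pos|force"
python3 - <<'E'
from h import *
s=snapshot("wrist"); o=get_obs()
T=np.array(s["tool_from_camera"]); R=Rot.from_euler("xyz",o["orientation"],degrees=True)
for f in (0,.12,.25):
  for n,r,z in (("fin",46,.092),("pivot",0,.066),("nose",-37,.066)):
    p=np.linalg.inv(T)@np.r_[R.inv().apply(w(-r/1e3*np.sin(f),.092+r/1e3*np.cos(f),z)-o["tool_pos"]),1]; print(f,n,np.round([p[0]/p[2]*s["fx"]+s["cx"],p[1]/p[2]*s["fy"]+s["cy"]]))
c=s["color"]
cv2.imwrite("pics/end.png",cv2.resize(c[80:300,200:420,::-1],(600,600)))
E
```

```text
tool_pos: [0.5162, 0.1724, 0.2522]
force: [-9.7, 3.1, 5.9]
gripper_force: 4.6
tool_pos: [0.5056, 0.1704, 0.3248]
force: [-0.2, -0.2, 0.2]
gripper_force: 0.0
0 fin [336. 289.]
0 pivot [335. 200.]
0 nose [336. 137.]
0.12 fin [346. 288.]
0.12 pivot [335. 200.]
0.12 nose [328. 137.]
0.25 fin [356. 287.]
0.25 pivot [335. 200.]
0.25 nose [320. 139.]
```

The stop is confirmed: force rose to 10 N within 0.6 mm, at the position where the fin should be home. The arm is clear of everything.

```bash
python3 -c "
from plant import *
print(close_job())"
```

```text
the job is handed in; nothing more can be done
None
```

I did the whole job and handed it in at about 22 s of the 62 s allowed; no verdict came back. The catch was swung open, the pointer held level with the setting tab to within about 1 mm (by eye from the pictures), the plate released, and the catch pushed back until I felt its stop. I judged the catch being home by force and position, and I didn't check the plate's spring-back or the bystanders in a final picture.

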